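# Fetch the wash basket out of the dip tank with the hook rod

## Robot

A 7-joint arm with a two-finger parallel gripper is mounted at the origin on the work surface. World frame = base frame: x ahead of the robot, y to its left, z up, the work surface at z = 0. Lengths are in m, angles in rad, forces in N, time in s.
With the tool pointing down it reaches from about 0.425 to 1.025 m from the base axis. Payload 9.4 kg.
Tool frame: the origin (TCP) lies at the very end of the fingers, on their centre line; the grasp point (between the pads) lies 19 mm behind it; z points along the fingers, y is the direction in which the jaws open and shut (so a half turn about z gives the same grasp; the last joint's range is limited). The gripper opens to 85 mm and grips with 20 to 120 N. Pads are 22 mm wide; open, the fingers measure 114 mm over their backs; the gripper's body (76 mm by 85 mm) begins 54 mm behind the grasp point. The pads swing forward as they close: fully open they stand 13 mm farther back than shut.
Start: joints at [-1.324, 0.599, -0.003, 1.599, 0.002, 0.943, -0.08], TCP at [0.231, 0.687, 0.231] pointing down, gripper open.
Joint ranges: [-2.57, 2.57], [-0.35, 1.97], [-1.29, 1.29], [0.11, 2.56], [-1.05, 4.19], [0.11, 1.86], [-2.63, 2.63]. Speed limits (rad/s): [2.22, 2.22, 3.01, 3.01, 3.14, 3.14, 3.14].

## Interface

Orientations are given as a rotation vector (axis times angle).
In Python, from bench import ctrl, imaging gives the robot as it stands. The module is installed in compiled form; this text tells all that it offers. Calls block until the motion is done:
- ctrl.movep(position, orientation): joint-space move of the TCP to a pose.
- ctrl.move_linear(position, rotation=None, speed=0.15, max_force=None): straight line of the TCP; rotation=None keeps the orientation; speed is the mean speed in m/s. With max_force (N) it stops when the force on the tool has changed by that much, and returns True; else False.
- ctrl.movej(angles): joint-space move.
- ctrl.gripper_to(opening, grip_force=None): opening from 0.0 (shut) to 1.0 (fully open); grip_force is the grip in N (None keeps the last); returns when the fingers have stopped.
- ctrl.sleep(seconds).
- ctrl.inverse_kinematics(position, orientation): joint angles nearest the present ones, or None.
- ctrl.read_state(): the state.
- imaging.camera(name): name is "scene" or "top" or "wrist"; returns the picture (384x512x3 uint8, red, green, blue); there is no depth.
- imaging.camera_info(name): a dict with "fovy" (degrees; the focal length in pixels is half the picture's height over the tangent of half this angle, whatever the lens; pixels are square), "cx", "cy" (the principal point, pixels), "xyz" and "orientation" of the camera in the world. Camera axes: x right, y up, looking along -z (the intrinsics and any distortion apply to the point x, -y, -z); pixel columns grow to the right and rows downward; lengths in m; the calibration is good to about 2 mm. A picture is of the moment at which its call begins: read the wrist's pose just before it. camera_info takes no time and is no camera call; for the wrist camera it gives the pose at the moment of the call.
A pose or a line that the arm cannot do raises ctrl.Unreachable and nothing moves.
- ctrl.hand_in(): hands the job in, once; it reports no verdict.
The state is a dict: "t": time; "joint_pos": joint angles; "qd": joint speeds; "effort": joint torques, N m; "eef_pos": TCP position; "ee_rot": TCP orientation; "force": force on the tool from outside, world axes, zero at the start; "torque": the same for the moment, N m; "finger_gap": opening from 0.0 (shut) to 1.0 (fully open).
Only numpy, scipy, OpenCV 4.12 (cv2) and the standard library are available. Lean on these libraries where they do the work, as an engineer would, in place of code of your own. Each camera call takes 0.05 s, during which the arm holds its last target.

## Task

Take the hook rod from its fork stand and use it to fish the wash basket out of the narrow dip tank: feel for the lifting loop, which may sit anywhere along the basket's bar, hook it gently without forcing anything (no more than about 7 N), and lift the basket out. Stand the basket gently upright in the middle of the drip tray, unhook it and hang the rod back on its stand. Keep the fingers off the basket and leave everything else where it is.

Things in the scene. Friction and masses are not known exactly. Their poses are not given: they have to be found in the camera images.
- tank: Narrow upright dip tank of sheet steel, fixed, empty, open at the top. Origin: centre of its underside, z up. Foot plate 130 (x) x 190 (y) x 6 mm. The shaft measures 54 (x) x 124 (y) mm outside, walls 4 mm (a trim band at the rim makes it 62 x 132), 46 (x) x 116 (y) mm inside. The +x wall has a clear plastic sight pane.
- tank_rim (a point): centre of the tank's open mouth, level with the rim, 150 mm above the tank's underside
- tank_ledge (a point): Middle of the ledge at the tank's +y end, on its upper face: 46 mm above the underside, 50 mm from the middle; a twin stands at the -y end. Each reaches 16 mm inward from the end wall and is 18 mm wide; 6 mm high cheeks and an end stop make it a pocket for one end of the basket's bar, with about 2 mm play in x and in y.
- basket: Small steel wash basket with circuit boards fixed in it, about 0.2 kg, loose, hanging in the tank by the ends of its top bar, its y along the tank's y. Origin: centre of its underside, z up. Flat floor 30 (x) x 80 (y) mm, walls to z = 38, flat top bar 8 (x) x 96 (y) mm at z = 38 to 42. Hung by its loop it tilts up to 25 degrees and swings aside; set down on its floor it comes upright.
- basket_bar (a point): Middle of the top bar's upper face. On the bar is a lifting loop: clamp foot 24 (x) x 8 (y) x 4 mm, and an arch of 4 mm black wire in the x-z plane, top 36 mm above the bar, opening 18 mm wide in x, 4 to 32 mm above the bar (8 mm wide at its top); a hook enters it along y. It is clamped fast up to 16 mm either side of this point along y: its place is NOT reported, find it by feel or sight.
- rod: Hook rod, 0.11 kg, loose, hanging upright in the stand. Origin: on its axis at the underside of its collar, z up along the rod, y the way the hook points. Collar 30 mm across, z = 0 to 4 mm. Black square handle 16 x 16 mm (sides along x and y), z = 4 to 56: grip it near z = 30. Round 8 mm shaft down to z = -115.
- rod_toe (a point): Foot of the shaft, on the rod's axis at z = -115 mm of the rod, same axes. From here a 7 mm thick toe runs along +y to y = 14.5 mm (18 with its round end) and ends in a tip turned up to 11.5 mm above this point. The underside is 3.5 mm below this point. The gap between shaft and tip is 7 mm.
- stand: Fixed grey fork stand. Origin: on the table below the rod's hanging axis, z up. Two prongs, x = -22 to 63 mm, a 16 mm slot between them centred on y = 0 and open to -x; upper face at z = 165, 10 mm thick. Post at x = 50 to 66, no higher. Lift the collar over the prongs and move along x to take the rod out or put it back; hung, the rod's origin is at x = 0, y = 0, z = 165.
- tray: Fixed aluminium drip tray 200 (x) x 220 (y) x 18 mm, walls 4 mm, empty. Origin: centre of its underside.
- tray_in (a point): centre of the tray's inner floor (the height on which the basket is to stand)
- screwdriver: bystander, loose: screwdriver lying between the task's things
- spool: bystander, loose: grey flanged spool, 54 mm across, 40 high
- bottle: bystander, loose: white bottle, 52 mm across, 120 high
- cup: bystander, loose: grey cup, 70 mm across, 60 high
- meter: bystander, loose: black hand meter 130 x 70 x 30 mm lying flat
- dish: bystander, loose: black parts dish 70 x 100 x 25 mm

How it is judged:
By the outcome, as a careful person would: the job done as asked, in the order asked, and still so for the second after the job is handed in, with the robot touching nothing.
It also fails if it takes over 72 s, if anything falls off the work surface, if the arm or the gripper's body presses on something with over 40 N, if the wrist force passes 120 N, or if a joint passes its speed limit or range.

## Working session

There is one attempt and no reset: what is moved stays moved. The work goes in short steps, each a Python script; the robot and the scene stay as the last script left them, time stands still between calls to the robot, and variables do not carry over. Pictures are saved under pics/ and viewed, and the job is handed in when it is done.

```bash
ls; mkdir -p pics; python3 - <<'E'
from bench import ctrl, imaging
import cv2
s=ctrl.read_state(); print(s)
for n in ["scene","top","wrist"]:
    print(n,imaging.camera_info(n)); im=imaging.camera(n); cv2.imwrite(f"pics/{n}0.png",im[:,:,::-1])
E
```

```text
pics
{'t': 0.0, 'joint_pos': array([-1.32373355,  0.60012052, -0.00257058,  1.60014533,  0.0017721 ,
        0.94290125, -0.07981693]), 'qd': array([ 1.12388924e-03,  1.51256760e-03, -3.81331374e-05, -4.82540797e-04,
        1.26585463e-03,  6.54399486e-04,  4.99179185e-04]), 'effort': array([-2.76439750e-04, -7.76448655e+01,  1.56501733e+00, -2.58009946e+01,
        1.23490283e-02,  8.86862195e-03, -1.69782447e-05]), 'eef_pos': array([0.23048844, 0.68687733, 0.23041437]), 'ee_rot': array([-5.06249021e-01, -3.10038389e+00,  2.45861181e-03]), 'force': array([ 0.56585438,  0.83639138, -0.02571672]), 'torque': array([-0.01884757, -0.00378826,  0.00970824]), 'finger_gap': 1.0028749759781235}
scene {'fovy': 44.01484973468448, 'cx': 253.7605782967286, 'cy': 194.80549074062017, 'xyz': array([ 1.21704236, -0.43180394,  0.78038059]), 'orientation': array([0.80135751, 0.4031392 , 0.89419907])}
top {'fovy': 46.93574444822878, 'cx': 254.9560830651987, 'cy': 189.6799873506607, 'xyz': array([0.50683301, 0.03200223, 1.29122637]), 'orientation': array([ 0.02144255, -0.05458525, -1.55067431])}
wrist {'fovy': 68.52586178394397, 'cx': 254.7982265140485, 'cy': 187.48083226943285, 'xyz': array([0.15717376, 0.71238705, 0.37273525]), 'orientation': array([-0.26299246, -0.18616544,  1.23767871])}
```

View pics/scene0.png

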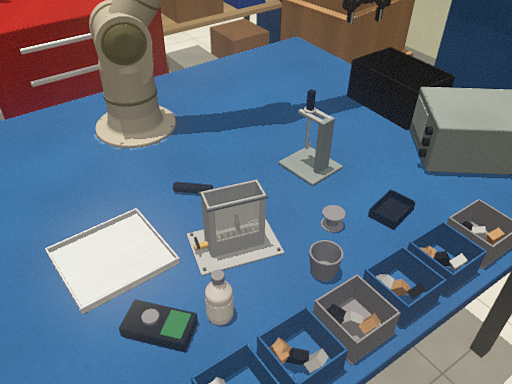

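View pics/top0.png

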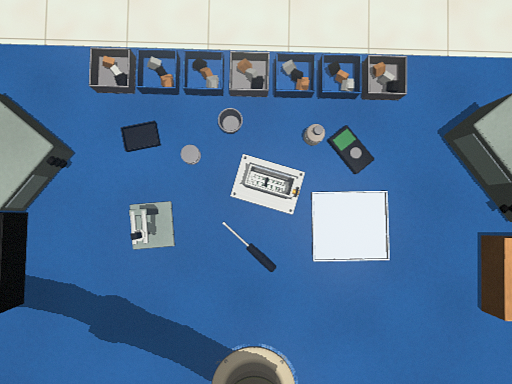

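View pics/wrist0.png

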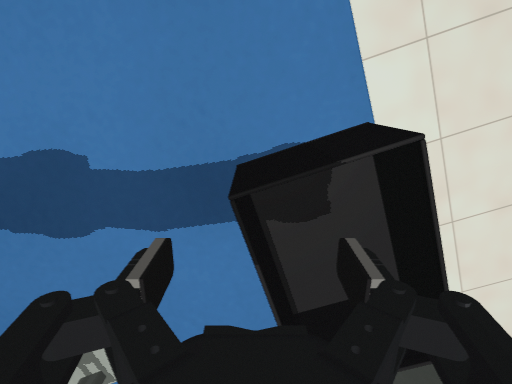

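```bash
cat > h.py <<'E'
import numpy as np, cv2
from scipy.spatial.transform import Rotation as R
from bench import ctrl, imaging
def cam(n):
    i=imaging.camera_info(n); return i
def ray(i,px):
    f=192/np.tan(np.radians(i['fovy'])/2)
    d=np.array([(px[0]-i['cx'])/f,-(px[1]-i['cy'])/f,-1.]); 
    return R.from_rotvec(i['orientation']).apply(d)
def onz(i,px,z):
    d=ray(i,px); return i['xyz']+d*(z-i['xyz'][2])/d[2]
def proj(i,p):
    f=192/np.tan(np.radians(i['fovy'])/2)
    c=R.from_rotvec(i['orientation']).inv().apply(np.asarray(p)-i['xyz'])
    return np.array([i['cx']-f*c[...,0]/c[...,2], i['cy']+f*c[...,1]/c[...,2]]).T
def tri(i1,p1,i2,p2):
    A=[];b=[]
    for i,p in ((i1,p1),(i2,p2)):
        d=ray(i,p);d/=np.linalg.norm(d);M=np.eye(3)-np.outer(d,d);A.append(M);b.append(M@i['xyz'])
    return np.linalg.lstsq(np.vstack(A),np.hstack(b),rcond=None)[0]
E
python3 - <<'E'
import cv2
a=cv2.imread('pics/top0.png'); s=cv2.imread('pics/scene0.png')
cv2.imwrite('pics/t_tank.png',cv2.resize(a[140:225,215:325],None,fx=7,fy=7,interpolation=cv2.INTER_CUBIC))
cv2.imwrite('pics/t_stand.png',cv2.resize(a[190:260,115:190],None,fx=8,fy=8,interpolation=cv2.INTER_CUBIC))
cv2.imwrite('pics/s_tank.png',cv2.resize(s[170:280,175:295],None,fx=6,fy=5.4,interpolation=cv2.INTER_CUBIC))
cv2.imwrite('pics/s_stand.png',cv2.resize(s[80:190,270:350],None,fx=5,fy=5,interpolation=cv2.INTER_CUBIC))
E
```

```text
(no output)
```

View pics/t_tank.png

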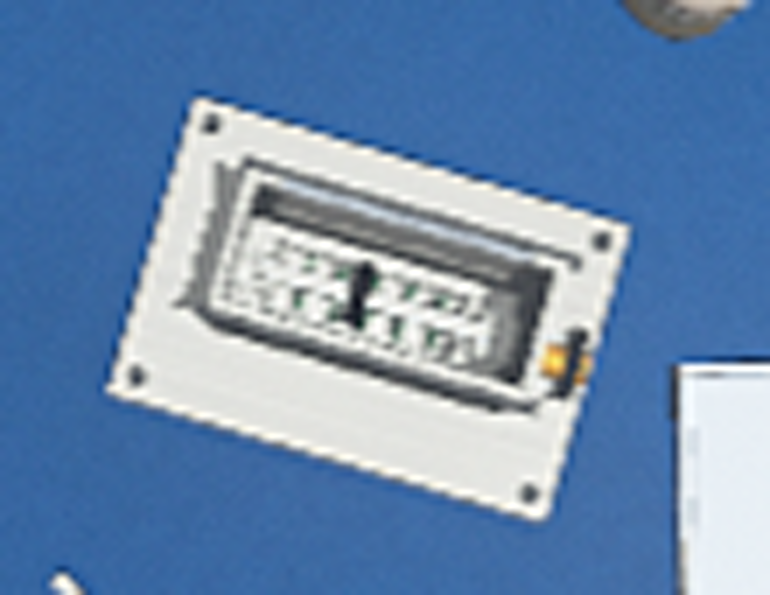

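View pics/t_stand.png

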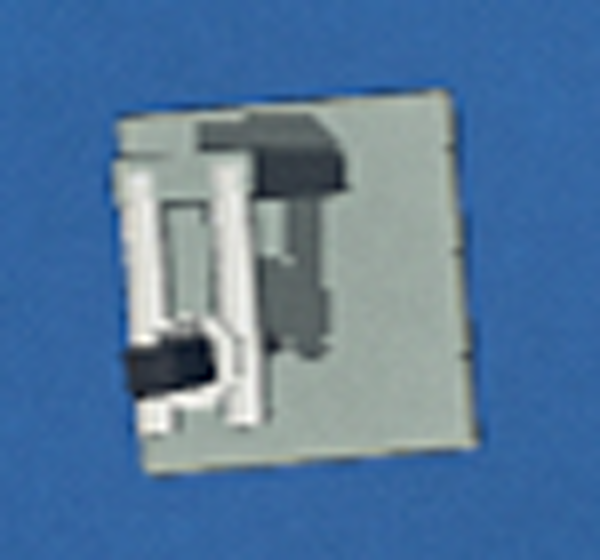

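View pics/s_tank.png

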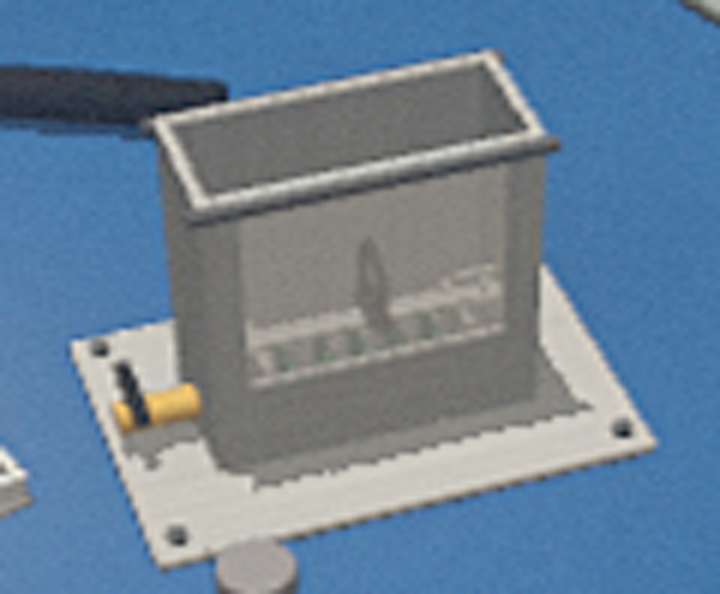

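View pics/s_stand.png

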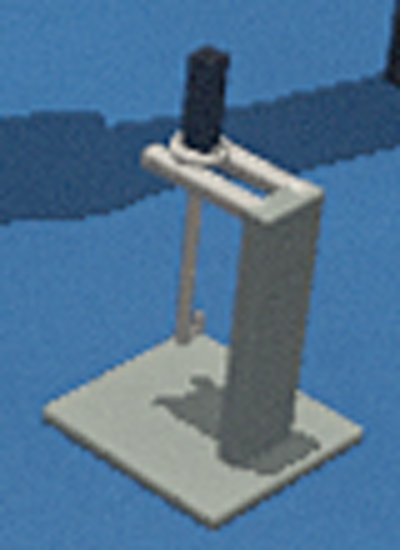

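```bash
python3 - <<'E'
from h import *
i=cam('top'); sc=cam('scene')
def c(pts,k,o): return [np.array(p)/k+np.array(o)-0.5+0.5/k for p in pts]
tk=np.array([onz(i,p,.006) for p in c([(197,95),(632,228),(547,520),(107,390)],7,(215,140))]);print(tk[:,:2],tk.mean(0))
e=np.diff(np.vstack([tk,tk[:1]]),axis=0);print(np.linalg.norm(e,axis=1),np.degrees(np.arctan2(e[:,1],e[:,0])))
print('loop top',onz(i,c([(362,290)],7,(215,140))[0],.006+.08))
# tray corners
im=cv2.imread('pics/top0.png');m=cv2.inRange(im,(200,200,200),(255,255,255));m[:,:300]=0;m[:180]=0;m[270:]=0;m[:,400:]=0
cn=max(cv2.findContours(m,0,2)[0],key=cv2.contourArea);r=cv2.minAreaRect(cn);b=cv2.boxPoints(r);print(r,b)
t=np.array([onz(i,p,.018) for p in b]);print(t,t.mean(0));e=np.diff(t,axis=0);print(np.linalg.norm(e,axis=1),np.degrees(np.arctan2(e[:,1],e[:,0])))
# stand prong faces z=.165
st=c([(135,172),(240,160),(160,430),(250,422),(190,365),(168,200),(208,200)],8,(115,190))
print('stand',np.array([onz(i,p,.165) for p in st]).round(4))
bp=c([(118,118),(450,92),(478,440),(148,475)],8,(115,190)); print('base',np.array([onz(i,p,.006) for p in bp]).round(4))
# handle top
print('handle', onz(i,c([(140,370)],8,(115,190))[0],.221), tri(i,c([(140,370)],8,(115,190))[0],sc,c([(209,52)],5,(270,80))[0]))
E
```

```text
[[ 0.67560448  0.04320321]
 [ 0.62379563 -0.13947361]
 [ 0.50138098 -0.10574822]
 [ 0.55175421  0.07800104]] [ 0.58813383 -0.0310044   0.006     ]
[0.18988149 0.12697538 0.19052888 0.12864594] [-105.83383274  164.5970513    74.66950723  -15.6936066 ]
loop top [ 0.59000246 -0.02345152  0.086     ]
((350.0, 226.0), (68.0, 76.0), 90.0) [[312. 192.]
 [388. 192.]
 [388. 260.]
 [312. 260.]]
[[ 0.5655726  -0.15936     0.018     ]
 [ 0.5700259  -0.38047495  0.018     ]
 [ 0.37400949 -0.38137167  0.018     ]
 [ 0.37031503 -0.16188975  0.018     ]] [ 0.46998076 -0.27077409  0.018     ]
[0.22115979 0.19601845 0.21951301] [ -88.84620921 -179.7378898    90.96434893]
stand [[0.5013 0.32   0.165 ]
 [0.5057 0.2871 0.165 ]
 [0.4203 0.3096 0.165 ]
 [0.4233 0.2814 0.165 ]
 [0.4409 0.3008 0.165 ]
 [0.4927 0.3094 0.165 ]
 [0.4929 0.2968 0.165 ]]
base [[0.5199 0.3674 0.006 ]
 [0.5316 0.2483 0.006 ]
 [0.4065 0.2347 0.006 ]
 [0.3919 0.3525 0.006 ]]
handle [0.44239465 0.30229317 0.221     ] [0.44172375 0.3017995  0.21978202]
```

```bash
python3 - <<'E'
from h import *
i=cam('top'); s=cam('scene')
def c(p,kx,ky,o): return np.array([p[0]/kx+o[0]-.5+.5/kx,p[1]/ky+o[1]-.5+.5/ky])
T=np.array([.5881,-.0310]);th=np.radians(-15.5);X=np.array([np.cos(th),np.sin(th)]);Y=np.array([-X[1],X[0]])
loc=lambda p:(((p[:2]-T)@X*1e3).round(1),((p[:2]-T)@Y*1e3).round(1),(p[2]*1e3).round(1))
def onplane(cam_,px,n,p0):
    d=ray(cam_,px);return cam_['xyz']+d*((p0-cam_['xyz'])@n)/(d@n)
n=np.r_[X,0];p0=np.r_[T,0]
for px in [(370,240),(378,330),(370,285)]: print('scene',loc(onplane(s,c(px,6,5.4,(175,170)),n,p0)))
for px in [(368,262),(355,325),(362,290)]:
    for z in (.086,.06): print('top',z,loc(onz(i,c(px,7,7,(215,140)),z)))
# rim check corners
for px in [(245,160),(580,265),(190,305),(530,408)]: print('rimtop',loc(onz(i,c(px,7,7,(215,140)),.15)))
for px in [(150,125),(490,50),(557,145),(200,215)]: print('rimscene',loc(onz(s,c(px,6,5.4,(175,170)),.15)))
for px in [(72,345),(163,565),(655,440)]: print('footscene',loc(onz(s,c(px,6,5.4,(175,170)),.006)))
# rod hook
for px in [(183,345),(198,318),(193,195),(209,52)]: print('rod',onz(s,c(px,5,5,(270,80)),{345:.0465,318:.0615,195:.155,52:.221}[px[1]]))
for p in [[.442,.301,.25]]:
  for r in range(0,1):pass
w=imaging.camera_info('wrist');print(R.from_rotvec(w['orientation']).apply([0,0,-1]),R.from_rotvec(ctrl.read_state()['ee_rot']).as_matrix())
E
```

```text
scene (np.float64(-0.0), np.float64(7.6), np.float64(88.9))
scene (np.float64(-0.0), np.float64(9.9), np.float64(38.1))
scene (np.float64(-0.0), np.float64(7.2), np.float64(64.4))
top 0.086 (np.float64(11.0), np.float64(8.7), np.float64(86.0))
top 0.06 (np.float64(13.3), np.float64(8.0), np.float64(60.0))
top 0.086 (np.float64(-14.1), np.float64(6.5), np.float64(86.0))
top 0.06 (np.float64(-12.3), np.float64(5.8), np.float64(60.0))
top 0.086 (np.float64(-0.2), np.float64(7.8), np.float64(86.0))
top 0.06 (np.float64(1.9), np.float64(7.1), np.float64(60.0))
rimtop (np.float64(28.6), np.float64(64.7), np.float64(150.0))
rimtop (np.float64(26.9), np.float64(-65.3), np.float64(150.0))
rimtop (np.float64(-28.8), np.float64(68.7), np.float64(150.0))
rimtop (np.float64(-29.3), np.float64(-62.5), np.float64(150.0))
rimscene (np.float64(-23.1), np.float64(-63.1), np.float64(150.0))
rimscene (np.float64(-27.6), np.float64(62.5), np.float64(150.0))
rimscene (np.float64(33.9), np.float64(64.1), np.float64(150.0))
rimscene (np.float64(31.7), np.float64(-60.8), np.float64(150.0))
footscene (np.float64(-61.1), np.float64(-93.2), np.float64(6.0))
footscene (np.float64(66.9), np.float64(-92.1), np.float64(6.0))
footscene (np.float64(63.5), np.float64(95.7), np.float64(6.0))
rod [0.44385966 0.30027313 0.0465    ]
rod [0.44494351 0.30827225 0.0615    ]
rod [0.4607479  0.28106578 0.155     ]
rod [0.44301783 0.29924211 0.221     ]
[ 0.28119973 -0.09641231 -0.95479389] [[-9.48051796e-01  3.18115865e-01 -2.97496349e-04]
 [ 3.18115987e-01  9.48051030e-01 -1.20976217e-03]
 [-1.02802818e-04 -1.24155554e-03 -9.99999224e-01]]
```

```bash
cat >> h.py <<'E'
def rv(deg):
    a=np.radians(deg);c,s=np.cos(a),np.sin(a)
    return R.from_matrix(np.array([[-c,-s,0],[-s,c,0],[0,0,-1]])).as_rotvec()
def rep(tag=''):
    s=ctrl.read_state();print(tag,'t',round(s['t'],2),'p',s['eef_pos'].round(4),'F',s['force'].round(2),'T',s['torque'].round(3),'gap',round(s['finger_gap'],3),'j',s['joint_pos'].round(2));return s
E
python3 - <<'E'
from h import *
print(ctrl.inverse_kinematics([.442,.301,.26],rv(6.3)))
ctrl.movep([.442,.301,.26],rv(6.3)); rep()
i=cam('wrist');im=imaging.camera('wrist');cv2.imwrite('pics/w1.png',im[:,:,::-1]);np.save('w1.npy',i)
rep()
E
```

```text
[-0.64410402  0.3385919  -0.07923219  1.99900055  0.03646908  0.80531575
  0.93662251]
 t 1.77 p [0.4418 0.3021 0.26  ] F [-0.52  0.19 -0.39] T [ 0.014 -0.004  0.007] gap 0.995 j [-0.65  0.34 -0.08  2.    0.04  0.81  0.94]
 t 1.82 p [0.4417 0.3022 0.2599] F [-0.83 -0.03 -0.13] T [ 0.014 -0.02   0.015] gap 0.996 j [-0.65  0.34 -0.08  2.    0.04  0.81  0.94]
```

View pics/w1.png

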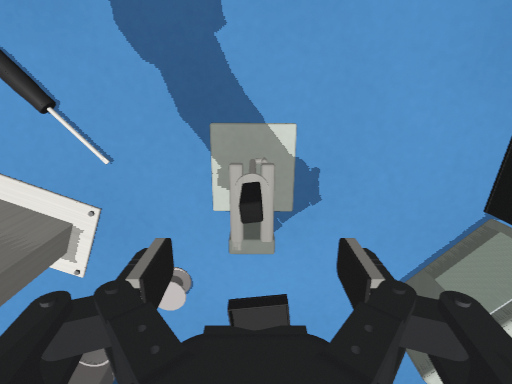

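```bash
python3 - <<'E'
import cv2
a=cv2.imread('pics/w1.png')
cv2.imwrite('pics/w1z.png',cv2.resize(a[140:260,200:310],None,fx=6,fy=5,interpolation=cv2.INTER_CUBIC).clip(0,255))
z=cv2.imread('pics/w1z.png'); z=cv2.convertScaleAbs(z,alpha=1.5,beta=30);cv2.imwrite('pics/w1z.png',z)
E
```

```text
(no output)
```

View pics/w1z.png

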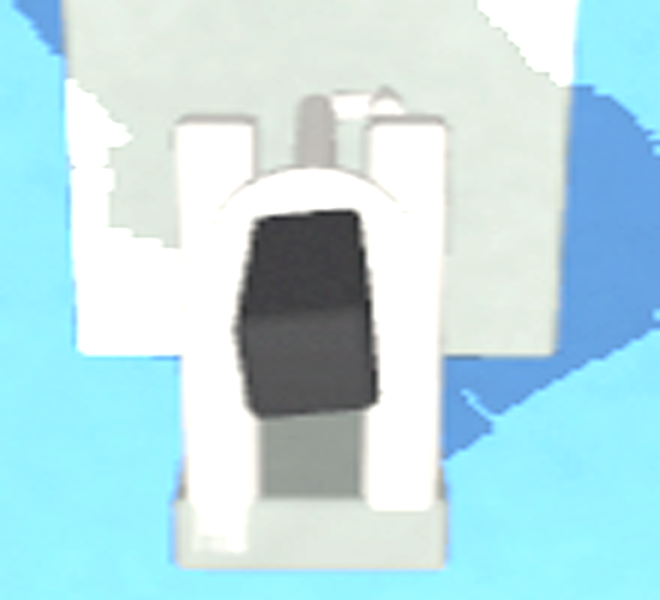

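```bash
python3 - <<'E'
from h import *
i=np.load('w1.npy',allow_pickle=True).item()
def c(p): return np.array([p[0]/6+200-.5+.5/6,p[1]/5+140-.5+.5/5])
def ang(a,b): d=b-a; return np.degrees(np.arctan2(d[1],d[0])).round(1),np.linalg.norm(d[:2]).round(4)
H=[onz(i,c(p),.221) for p in [(247,320),(370,305),(378,405),(258,418)]]
print(np.mean(H,0),[ang(H[k],H[(k+1)%4]) for k in range(4)])
S=[onz(i,c(p),.165) for p in [(177,118),(255,118),(368,118),(447,118),(177,570),(447,570),(258,495),(365,495)]]
print(np.array(S).round(4)); print(ang(S[0],S[3]),ang(S[4],S[5]),ang(S[0],S[4]),ang(S[3],S[5]))
C=[onz(i,c(p),.169) for p in [(210,212),(412,212),(313,168)]];print('collar',C)
print('toe',onz(i,c((314,105)),.05),onz(i,c((388,93)),.06))
E
```

```text
[0.43888441 0.30086611 0.221     ] [(np.float64(105.2), np.float64(0.0142)), (np.float64(10.4), np.float64(0.0149)), (np.float64(-75.6), np.float64(0.0141)), (np.float64(-169.5), np.float64(0.0147))]
[[0.419  0.2785 0.165 ]
 [0.4177 0.2896 0.165 ]
 [0.4159 0.3057 0.165 ]
 [0.4147 0.3169 0.165 ]
 [0.5064 0.2859 0.165 ]
 [0.5016 0.3284 0.165 ]
 [0.4892 0.2971 0.165 ]
 [0.4873 0.3137 0.165 ]]
(np.float64(96.4), np.float64(0.0386)) (np.float64(96.4), np.float64(0.0428)) (np.float64(4.8), np.float64(0.0877)) (np.float64(7.5), np.float64(0.0877))
collar [array([0.43399644, 0.28489087, 0.169     ]), array([0.43077501, 0.31371182, 0.169     ]), array([0.42458423, 0.29874392, 0.169     ])]
toe [0.43859567 0.29922565 0.05      ] [0.43182691 0.31387118 0.06      ]
```

```bash
python3 - <<'E'
from h import *
ctrl.movep([.4388,.3005,.235],rv(12.5));ctrl.move_linear([.4388,.3005,.177],speed=.08); rep('down')
ctrl.gripper_to(0,60); rep('grip')
i=cam('wrist');im=imaging.camera('wrist');cv2.imwrite('pics/w2.png',im[:,:,::-1])
ctrl.move_linear([.4388,.3005,.186],speed=.06); rep('up')
a=np.radians(6.3)
im=imaging.camera('scene');cv2.imwrite('pics/s2.png',im[60:210,240:370][:,:,::-1].repeat(4,0).repeat(4,1))
E
```

```text
down t 2.95 p [0.439  0.3007 0.1774] F [-0.88  0.1   0.39] T [0.012 0.002 0.003] gap 1.001 j [-0.64  0.45 -0.1   2.09  0.07  0.61  1.  ]
grip t 3.58 p [0.4388 0.3005 0.1772] F [-0.19 -0.2   2.37] T [-0.08   0.102 -0.011] gap 0.181 j [-0.64  0.45 -0.1   2.09  0.07  0.61  1.  ]
up t 3.93 p [0.439  0.3006 0.1864] F [ 0.13 -0.24 -1.18] T [0.003 0.048 0.005] gap 0.183 j [-0.63  0.43 -0.1   2.08  0.07  0.63  1.01]
```

View pics/w2.png

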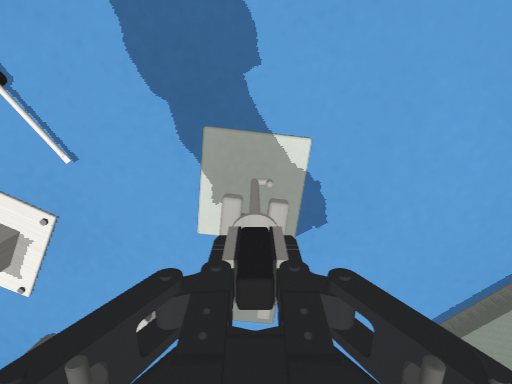

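View pics/s2.png

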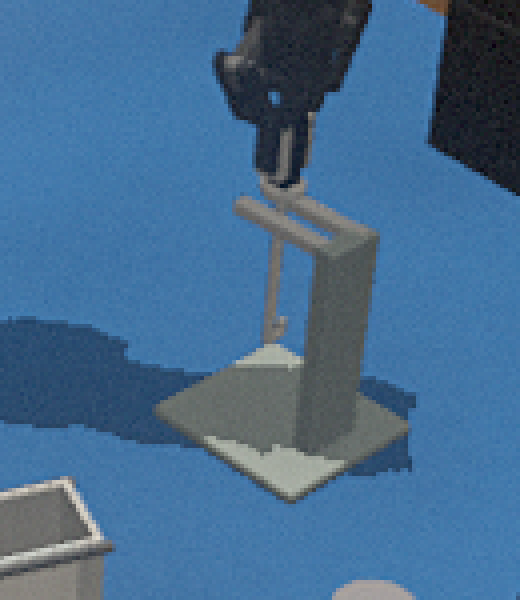

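```bash
cat >> h.py <<'E'
T=np.array([.589,-.031]);TH=-15.5;_t=np.radians(TH)
X=np.array([np.cos(_t),np.sin(_t)]);Y=np.array([-X[1],X[0]])
def tw(x,y,z): return np.r_[T+x*X+y*Y,z]
def loc(p): p=np.asarray(p);d=p[:2]-T;return np.array([d@X,d@Y,p[2]]).round(4)
E
python3 - <<'E'
from h import *
a=np.radians(6.3);u=np.array([np.cos(a),np.sin(a),0])
p=np.array([.4388,.3005,.186])
ctrl.move_linear(p-.055*u,speed=.12)
q=p-.055*u; q[2]=.32
ctrl.move_linear(q,speed=.2)
ctrl.movep(tw(0,-.018,.335),rv(TH));s=rep()
for n in ('scene','top'):
    i=cam(n);im=imaging.camera(n)
    e=s['eef_pos']; o=e-[0,0,.0112]
    print(n,proj(i,np.array([o,o-[0,0,.115],np.r_[o[:2]+.0145*Y,o[2]-.1035]])))
    cv2.imwrite(f'pics/{n}3.png',im[:,:,::-1])
a=cv2.imread('pics/scene3.png');cv2.imwrite('pics/scene3z.png',cv2.resize(a[110:230,180:290],None,fx=5,fy=5,interpolation=cv2.INTER_CUBIC))
E
```

```text
t 6.88 p [ 0.584  -0.0464  0.3348] F [-0.03  0.4   0.12] T [ 0.047 -0.013 -0.044] gap 0.182 j [-0.15  0.33  0.18  1.81 -0.07  1.01  1.36]
scene [[222.03830337 121.63316641]
 [224.03516962 172.03494738]
 [230.93902103 165.88289191]]
top [[281.77135368 176.58954848]
 [277.92488083 180.23395781]
 [272.55902966 178.1953035 ]]
```

View pics/scene3z.png

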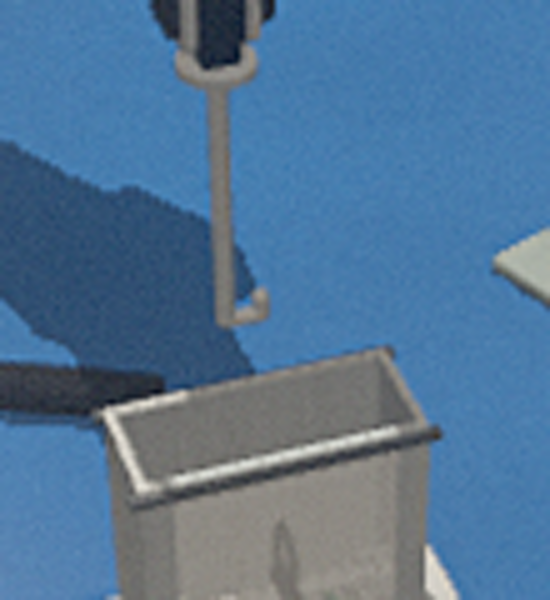

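View pics/top3.png

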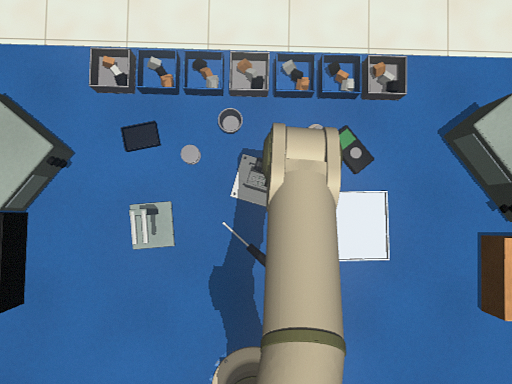

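```bash
python3 - <<'E'
from h import *
print('hit',ctrl.move_linear(tw(0,-.021,.225),speed=.12,max_force=4));rep()
print('hit',ctrl.move_linear(tw(0,-.021,.191),speed=.06,max_force=3));s=rep()
i=cam('scene');im=imaging.camera('scene');cv2.imwrite('pics/s4.png',cv2.resize(im[110:270,180:290][:,:,::-1],None,fx=5,fy=3.75*1.0+.0,interpolation=cv2.INTER_CUBIC))
j=cam('wrist');im=imaging.camera('wrist');cv2.imwrite('pics/w4.png',im[:,:,::-1])
E
```

```text
hit False
 t 8.05 p [ 0.5838 -0.0512  0.2257] F [ 0.11  0.1  -0.5 ] T [-0.045 -0.018 -0.007] gap 0.18 j [-0.12  0.44  0.16  1.94 -0.1   0.77  1.39]
hit False
 t 8.77 p [ 0.5835 -0.0513  0.1909] F [ 0.49  0.22 -1.6 ] T [ 0.053  0.011 -0.011] gap 0.18 j [-0.11  0.48  0.15  1.97 -0.11  0.69  1.4 ]
```

View pics/s4.png

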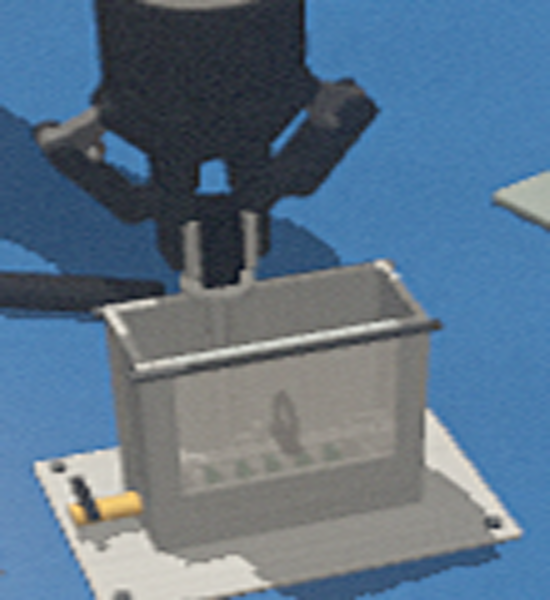

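View pics/w4.png

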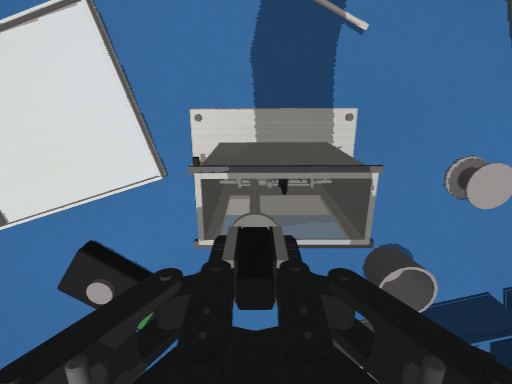

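```bash
python3 - <<'E'
import cv2
w=cv2.imread('pics/w4.png')[150:255,185:385]; w=cv2.convertScaleAbs(w,alpha=1.6,beta=20)
cv2.imwrite('pics/w4z.png',cv2.resize(w,None,fx=4,fy=4,interpolation=cv2.INTER_CUBIC))
s=cv2.imread('pics/s4.png')[330:520,150:450]; s=cv2.convertScaleAbs(s,alpha=2,beta=-120);cv2.imwrite('pics/s4z.png',cv2.resize(s,None,fx=2.6,fy=2.6))
E
```

```text
(no output)
```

View pics/w4z.png

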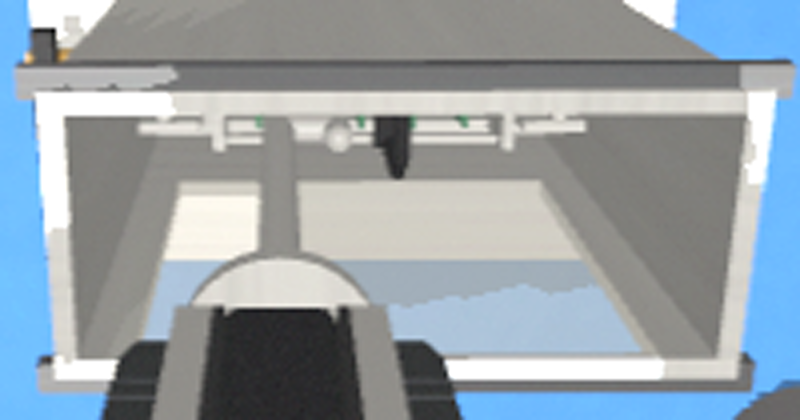

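View pics/s4z.png

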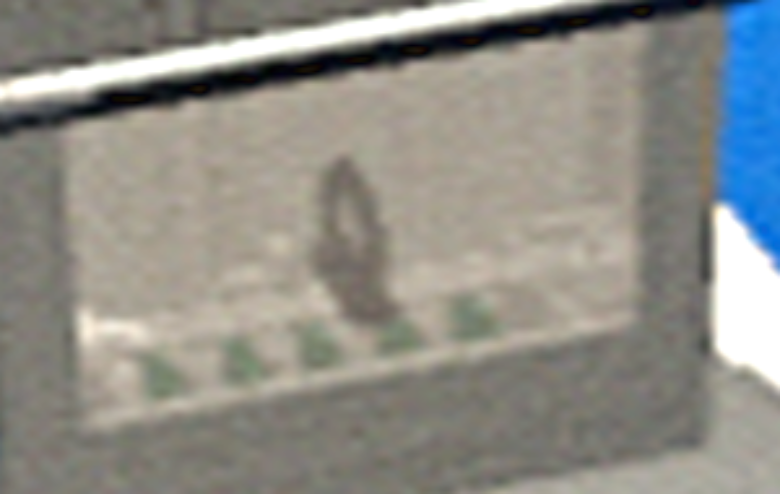

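```bash
python3 - <<'E'
from h import *
i=cam('wrist')
def c(p): return np.array([p[0]/4+185-.375,p[1]/4+150-.375])
for n,p,z in [('tip',(338,132),.0745),('tipz+2',(338,132),.0725),('looptop near',(398,178),.084),('loop',(396,172),.086),('barL',(140,128),.05),('barR',(585,126),.05),('shaft',(280,245),.16),('shaftlow',(276,130),.075)]:
    print(n,loc(onz(i,c(p),z)))
for p in [(42,380),(18,68),(750,380),(790,68)]: print('rim',loc(onz(i,c(p),.15)))
print(loc(ctrl.read_state()['eef_pos']))
E
```

```text
tip [-0.0016 -0.0068  0.0745]
tipz+2 [-0.001  -0.0067  0.0725]
looptop near [0.0068 0.0069 0.084 ]
loop [0.0047 0.0062 0.086 ]
barL [ 0.0045 -0.0573  0.05  ]
barR [0.0039 0.0591 0.05  ]
shaft [-0.0071 -0.0205  0.16  ]
shaftlow [-0.0022 -0.0216  0.075 ]
rim [ 0.0234 -0.0639  0.15  ]
rim [-0.0348 -0.0642  0.15  ]
rim [0.0233 0.0649 0.15  ]
rim [-0.0348  0.0644  0.15  ]
[ 0.0003 -0.021   0.1913]
```

```bash
python3 - <<'E'
from h import *
i=cam('wrist')
def c(p): return np.array([p[0]/4+185-.375,p[1]/4+150-.375])
for r in (92,115,358,380): print(r,loc(onz(i,c((400,r)),.15)))
for r in (119,135): print('bar',r,loc(onz(i,c((400,r)),.05)))
# tip blob extents
for r in (120,137,152): print('tip',r,loc(onz(i,c((338,r)),.075)))
print(loc(i['xyz']))
w=cv2.imread('pics/w4.png')[172:200,245:320]; w=cv2.convertScaleAbs(w,alpha=1.8,beta=10)
cv2.imwrite('pics/w4y.png',cv2.resize(w,None,fx=10,fy=10,interpolation=cv2.INTER_CUBIC))
E
```

```text
92 [-0.0307 -0.0004  0.15  ]
115 [-0.0267 -0.0003  0.15  ]
358 [0.0189 0.0011 0.15  ]
380 [0.0233 0.0013 0.15  ]
bar 119 [0.002  0.0106 0.05  ]
bar 135 [0.0064 0.0108 0.05  ]
tip 120 [-0.0047 -0.0069  0.075 ]
tip 137 [-0.0005 -0.0068  0.075 ]
tip 152 [ 0.0033 -0.0067  0.075 ]
[-0.0774 -0.0203  0.3335]
```

View pics/w4y.png

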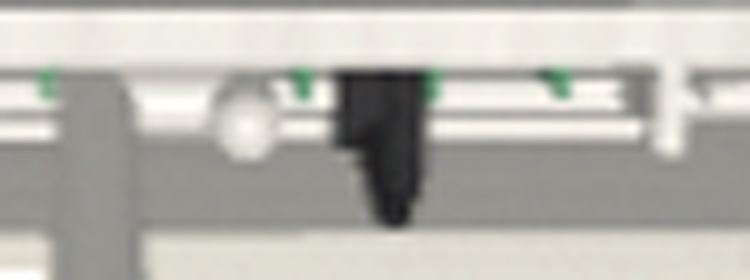

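```bash
python3 - <<'E'
from h import *
s0=rep()
print('hit',ctrl.move_linear(tw(-.0017,-.0205,.1892),speed=.03,max_force=3));rep()
print('hit',ctrl.move_linear(tw(-.0017,-.0003,.1892),speed=.03,max_force=3));s=rep();print(loc(s['eef_pos']))
i=cam('scene');im=imaging.camera('scene');s=cv2.convertScaleAbs(im[195:250,205:270][:,:,::-1],alpha=2,beta=-120);cv2.imwrite('pics/s5.png',cv2.resize(s,None,fx=10,fy=10,interpolation=cv2.INTER_CUBIC))
im=imaging.camera('wrist');w=cv2.convertScaleAbs(im[165:215,225:335][:,:,::-1],alpha=1.8,beta=10);cv2.imwrite('pics/w5.png',cv2.resize(w,None,fx=7,fy=7,interpolation=cv2.INTER_CUBIC))
E
```

```text
t 8.87 p [ 0.5836 -0.0513  0.1913] F [ 0.84 -0.44 -0.94] T [ 0.043  0.003 -0.047] gap 0.18 j [-0.11  0.48  0.15  1.97 -0.11  0.69  1.4 ]
hit False
 t 9.12 p [ 0.5817 -0.0502  0.1893] F [-0.38  0.11 -1.2 ] T [-0.037  0.039 -0.028] gap 0.179 j [-0.11  0.48  0.15  1.98 -0.11  0.69  1.4 ]
hit False
 t 9.94 p [ 0.5872 -0.031   0.1892] F [ 0.22 -0.13 -0.85] T [-0.032  0.012 -0.03 ] gap 0.179 j [-0.15  0.49  0.15  1.97 -0.11  0.69  1.37]
[-0.0017 -0.0004  0.1892]
```

View pics/s5.png

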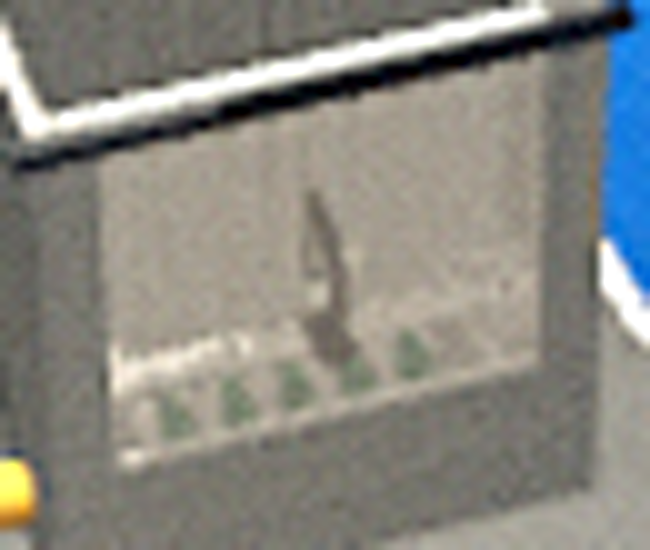

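View pics/w5.png

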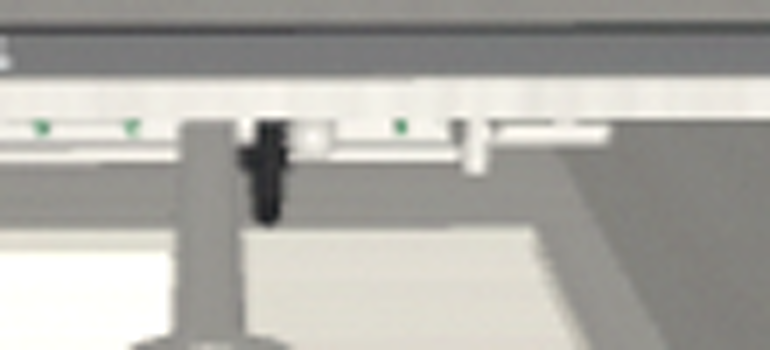

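```bash
python3 - <<'E'
from h import *
for z in (.198,.204,.209,.214,.22):
    h=ctrl.move_linear(tw(-.0017,-.0003,z),speed=.025,max_force=5);s=rep(f'{z} {h}')
    if h: break
im=imaging.camera('scene');s=cv2.convertScaleAbs(im[195:250,205:270][:,:,::-1],alpha=2,beta=-120);cv2.imwrite('pics/s6.png',cv2.resize(s,None,fx=10,fy=10,interpolation=cv2.INTER_CUBIC))
im=imaging.camera('wrist');w=cv2.convertScaleAbs(im[165:215,195:335][:,:,::-1],alpha=1.8,beta=10);cv2.imwrite('pics/w6.png',cv2.resize(w,None,fx=5.6,fy=5.6,interpolation=cv2.INTER_CUBIC))
E
```

```text
0.198 False t 10.54 p [ 0.5874 -0.0309  0.1982] F [-1.41  0.19 -0.81] T [-0.001 -0.005 -0.015] gap 0.179 j [-0.15  0.48  0.15  1.96 -0.11  0.71  1.37]
0.204 False t 10.93 p [ 0.5874 -0.0308  0.2042] F [ 0.06  0.03 -0.65] T [-0.034  0.004 -0.008] gap 0.177 j [-0.15  0.47  0.15  1.95 -0.1   0.72  1.36]
0.209 False t 11.28 p [ 0.5872 -0.0309  0.2091] F [ 0.17 -1.62 -2.82] T [-0.114  0.029 -0.01 ] gap 0.177 j [-0.15  0.46  0.16  1.95 -0.1   0.73  1.36]
0.214 False t 11.63 p [ 0.5874 -0.0308  0.2142] F [-0.57 -0.98 -1.76] T [-0.137 -0.013 -0.026] gap 0.18 j [-0.15  0.46  0.16  1.94 -0.1   0.75  1.36]
0.22 False t 12.03 p [ 0.5874 -0.0308  0.2202] F [-0.8   0.28 -1.5 ] T [-0.075 -0.024  0.03 ] gap 0.177 j [-0.16  0.45  0.16  1.94 -0.1   0.76  1.36]
```

View pics/s6.png

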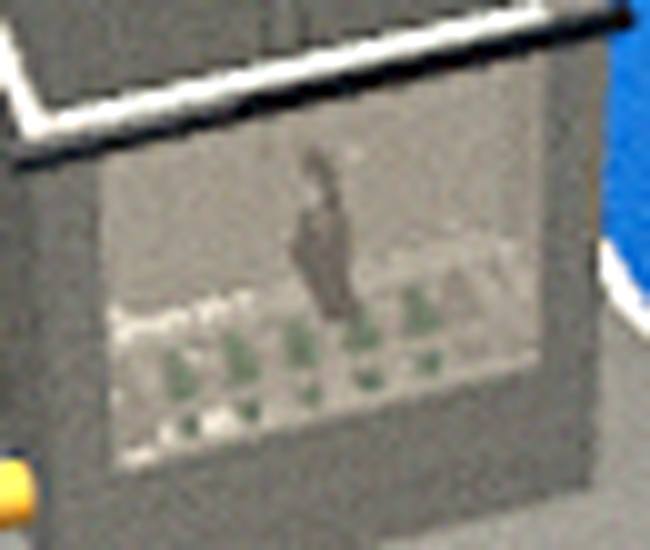

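View pics/w6.png

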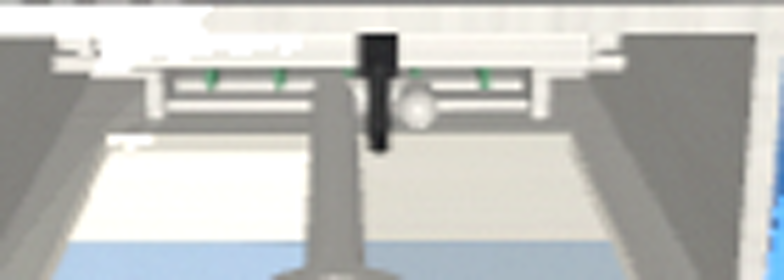

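```bash
python3 - <<'E'
from h import *
for z in (.235,.25,.265,.28):
    h=ctrl.move_linear(tw(-.0025,-.0010,z),speed=.05,max_force=4);s=rep(f'{z} {h}')
    if h: break
im=imaging.camera('scene');cv2.imwrite('pics/s7.png',cv2.resize(im[130:250,185:290][:,:,::-1],None,fx=5,fy=5,interpolation=cv2.INTER_CUBIC))
im=imaging.camera('wrist');cv2.imwrite('pics/w7.png',im[:,:,::-1])
E
```

```text
0.235 False t 12.57 p [ 0.5865 -0.0313  0.2355] F [-0.22 -0.44 -3.41] T [-0.045  0.021 -0.035] gap 0.179 j [-0.16  0.43  0.16  1.93 -0.1   0.79  1.36]
0.25 False t 13.03 p [ 0.5865 -0.0312  0.2503] F [ 0.15  0.09 -3.06] T [-0.039  0.006 -0.029] gap 0.176 j [-0.16  0.41  0.17  1.91 -0.09  0.82  1.35]
0.265 False t 13.47 p [ 0.5864 -0.0313  0.2653] F [ 0.36  0.47 -2.4 ] T [-0.064  0.002  0.002] gap 0.175 j [-0.17  0.4   0.17  1.89 -0.09  0.86  1.35]
0.28 False t 13.93 p [ 0.5864 -0.0313  0.2803] F [-0.82  0.07 -3.02] T [-0.031  0.092  0.01 ] gap 0.179 j [-0.17  0.38  0.17  1.88 -0.08  0.89  1.35]
```

View pics/s7.png

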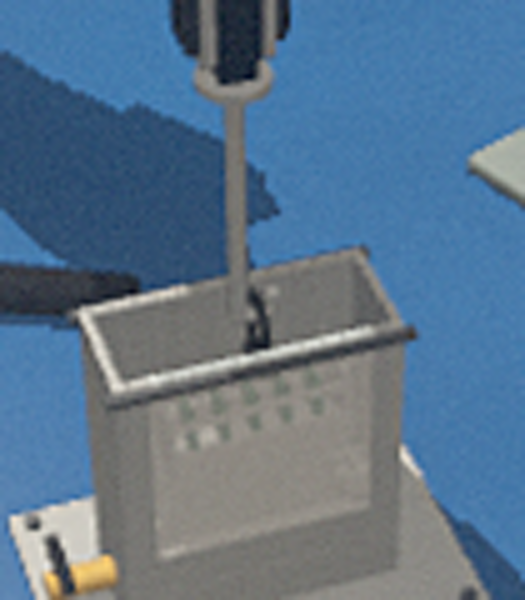

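View pics/w7.png

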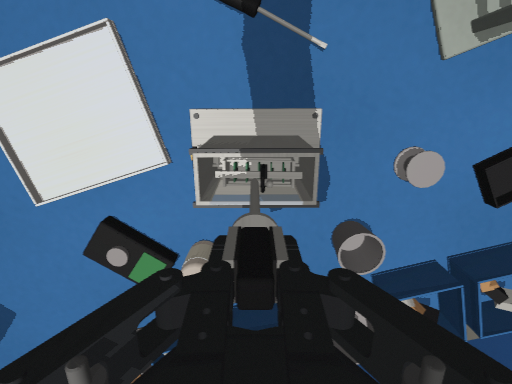

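```bash
python3 - <<'E'
from h import *
h=ctrl.move_linear(tw(-.003,-.0015,.34),speed=.08,max_force=4);s=rep(f'{h}')
if not h: h=ctrl.move_linear(tw(-.003,-.0015,.41),speed=.08,max_force=4);s=rep(f'{h}')
im=imaging.camera('scene');cv2.imwrite('pics/s8.png',cv2.resize(im[50:230,175:295][:,:,::-1],None,fx=4,fy=3.3,interpolation=cv2.INTER_CUBIC))
E
```

```text
False t 14.93 p [ 0.5854 -0.0316  0.3395] F [-0.25  0.17 -2.73] T [-0.055 -0.025  0.014] gap 0.18 j [-0.18  0.33  0.18  1.8  -0.07  1.02  1.33]
False t 15.95 p [ 0.5854 -0.0316  0.4094] F [-0.79  0.77 -2.81] T [ 0.021  0.05  -0.035] gap 0.178 j [-0.19  0.27  0.19  1.7  -0.06  1.17  1.32]
```

View pics/s8.png

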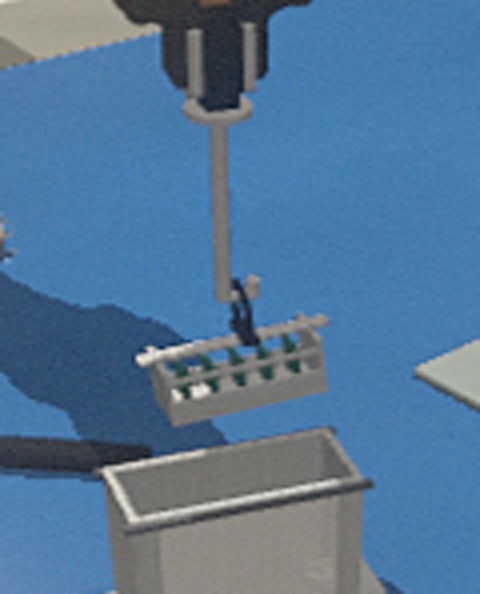

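```bash
python3 - <<'E'
from h import *
s=cam('scene')
print([onz(s,p,.018).round(4) for p in [(46,254),(138,211),(179,258),(81,305)]], np.mean([onz(s,p,.018) for p in [(46,254),(138,211),(179,258),(81,305)]],0))
C=np.array([.4702,-.2708])
ctrl.move_linear(np.r_[C,.40],speed=.11);rep()
im=imaging.camera('wrist');cv2.imwrite('pics/w9.png',im[:,:,::-1]);np.save('w9.npy',cam('wrist'))
ctrl.move_linear(np.r_[C,.24],speed=.10);rep()
im=imaging.camera('scene');cv2.imwrite('pics/s9.png',cv2.resize(im[120:320,30:230][:,:,::-1],None,fx=3,fy=3,interpolation=cv2.INTER_CUBIC))
E
```

```text
[array([ 0.3972, -0.3871,  0.018 ]), array([ 0.3838, -0.167 ,  0.018 ]), array([ 0.5707, -0.1591,  0.018 ]), array([ 0.5693, -0.3729,  0.018 ])] [ 0.48027388 -0.27153205  0.018     ]
 t 18.57 p [ 0.4704 -0.2705  0.4   ] F [ 0.71  0.54 -2.78] T [ 0.024 -0.01   0.014] gap 0.179 j [ 0.17  0.22  0.31  1.81 -0.07  1.13  1.81]
 t 20.37 p [ 0.4705 -0.2709  0.2405] F [ 0.51 -0.09 -2.41] T [-0.025  0.025  0.058] gap 0.182 j [ 0.21  0.38  0.28  2.02 -0.15  0.76  1.88]
```

View pics/s9.png

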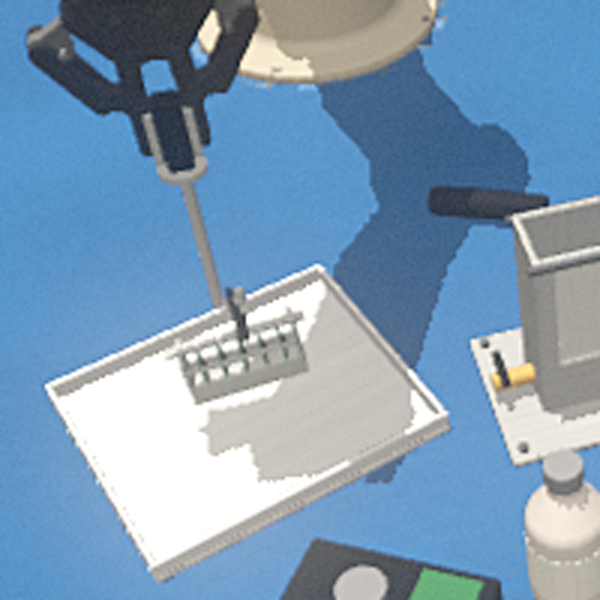

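View pics/w9.png

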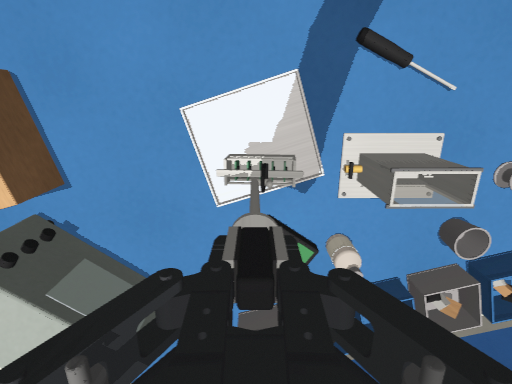

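```bash
python3 - <<'E'
from h import *
i=np.load('w9.npy',allow_pickle=True).item()
P=[onz(i,p,.018) for p in [(297,70),(325,172),(220,207),(180,109)]];print(np.round(P,4),np.mean(P,0))
s=cam('scene');P=[onz(s,np.array(p)/3+[30-.33,120-.33],.018) for p in [(320,265),(450,415),(157,570),(47,387)]];print(np.round(P,4),np.mean(P,0))
E
```

```text
[[ 0.3678 -0.1663  0.018 ]
 [ 0.5587 -0.1551  0.018 ]
 [ 0.5737 -0.3706  0.018 ]
 [ 0.3752 -0.383   0.018 ]] [ 0.46884021 -0.2687581   0.018     ]
[[ 0.3718 -0.1657  0.018 ]
 [ 0.5715 -0.1579  0.018 ]
 [ 0.581  -0.3752  0.018 ]
 [ 0.3808 -0.3835  0.018 ]] [ 0.47627779 -0.27057897  0.018     ]
```

```bash
python3 - <<'E'
from h import *
C=np.array([.4715,-.270])
ctrl.move_linear(np.r_[C,.212],speed=.05);rep()
for z in (.207,.204,.2015,.199,.196,.192):
    ctrl.move_linear(np.r_[C,z],speed=.02); s=rep()
im=imaging.camera('scene');cv2.imwrite('pics/s10.png',cv2.resize(im[140:290,70:170][:,:,::-1],None,fx=5,fy=4,interpolation=cv2.INTER_CUBIC))
im=imaging.camera('wrist');cv2.imwrite('pics/w10.png',cv2.resize(im[130:260,175:335][:,:,::-1],None,fx=4,fy=4,interpolation=cv2.INTER_CUBIC))
E
```

```text
t 21.12 p [ 0.4715 -0.2701  0.2119] F [ 0.6   0.46 -3.11] T [-0.01   0.02  -0.003] gap 0.181 j [ 0.23  0.42  0.26  2.05 -0.16  0.7   1.89]
 t 21.52 p [ 0.4714 -0.27    0.2069] F [ 0.75 -0.83 -2.84] T [ 0.015  0.01  -0.01 ] gap 0.179 j [ 0.23  0.42  0.26  2.05 -0.17  0.68  1.9 ]
 t 21.82 p [ 0.4716 -0.2699  0.204 ] F [ 0.86 -0.4  -1.42] T [ 0.178 -0.125  0.027] gap 0.179 j [ 0.23  0.43  0.26  2.06 -0.17  0.68  1.9 ]
 t 22.1 p [ 0.4715 -0.27    0.2014] F [ 0.56  0.71 -0.87] T [ 0.179 -0.056 -0.01 ] gap 0.184 j [ 0.23  0.43  0.26  2.06 -0.17  0.67  1.9 ]
 t 22.38 p [ 0.4714 -0.27    0.1988] F [ 0.14  0.38 -2.23] T [ 0.075 -0.055  0.047] gap 0.179 j [ 0.23  0.43  0.26  2.06 -0.17  0.67  1.9 ]
 t 22.68 p [ 0.4713 -0.27    0.1958] F [-0.06  0.07 -2.83] T [ 0.005 -0.03   0.003] gap 0.185 j [ 0.23  0.44  0.25  2.06 -0.17  0.66  1.9 ]
 t 23.02 p [ 0.4715 -0.2701  0.1919] F [ 0.32  0.44 -1.21] T [-0.034  0.035  0.004] gap 0.176 j [ 0.24  0.44  0.25  2.07 -0.18  0.65  1.91]
```

View pics/s10.png

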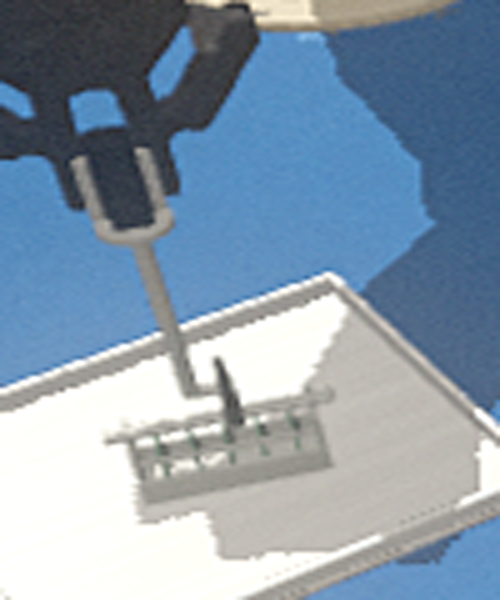

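View pics/w10.png

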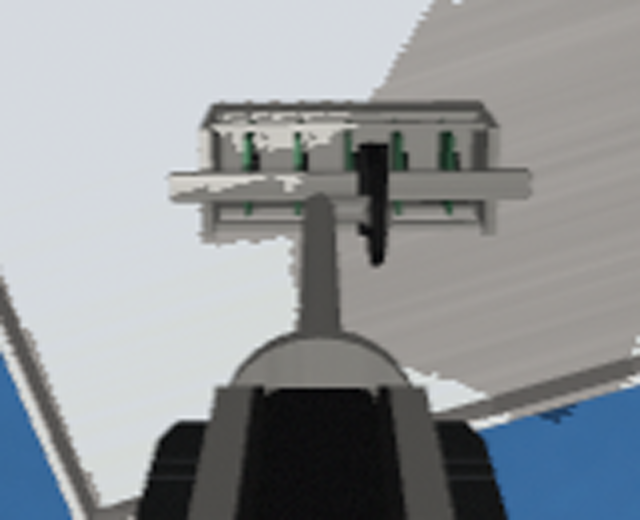

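```bash
python3 - <<'E'
from h import *
C=np.array([.4715,-.270])
h=ctrl.move_linear(np.r_[C,.1865],speed=.02,max_force=2.5);rep(h)
h=ctrl.move_linear(np.r_[C-.012*Y,.1865],speed=.03,max_force=2.5);rep(h)
im=imaging.camera('wrist');cv2.imwrite('pics/w11.png',cv2.resize(im[130:260,175:335][:,:,::-1],None,fx=4,fy=4,interpolation=cv2.INTER_CUBIC))
im=imaging.camera('scene');cv2.imwrite('pics/s11.png',cv2.resize(im[140:290,70:170][:,:,::-1],None,fx=5,fy=4,interpolation=cv2.INTER_CUBIC))
E
```

```text
False t 23.55 p [ 0.4714 -0.27    0.1863] F [ 0.52  0.08 -1.32] T [ 0.003 -0.005  0.009] gap 0.179 j [ 0.24  0.45  0.25  2.07 -0.18  0.64  1.91]
False t 24.1 p [ 0.4682 -0.2817  0.1865] F [ 0.06 -0.11 -0.86] T [ 0.007  0.013 -0.058] gap 0.179 j [ 0.26  0.45  0.25  2.07 -0.18  0.64  1.93]
```

View pics/w11.png

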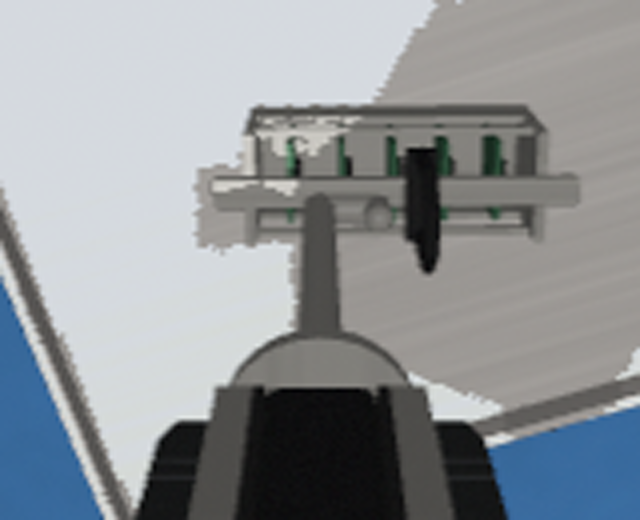

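View pics/s11.png

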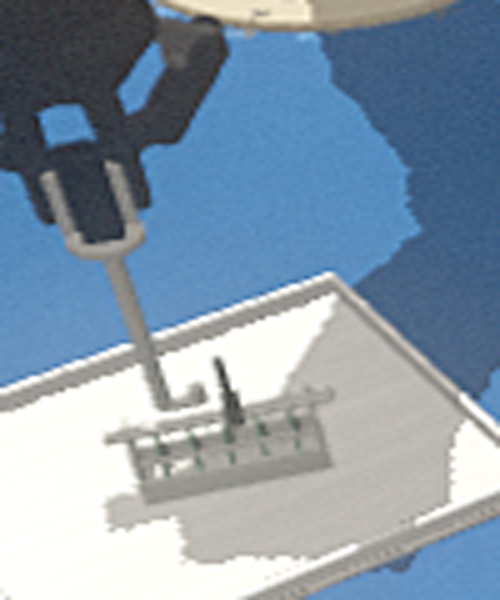

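```bash
python3 - <<'E'
from h import *
s=cam('scene'); k=lambda p:np.array([p[0]/5+70-.4,p[1]/4+140-.37])
P=[onz(s,k(p),.046) for p in [(110,437),(330,395)]];print(P,np.mean(P,0),np.linalg.norm(P[0]-P[1]))
i=cam('wrist');k=lambda p:np.array([p[0]/4+175-.4,p[1]/4+130-.4])
P=[onz(i,k(p),.046) for p in [(212,192),(580,190)]];print(P,np.mean(P,0),np.linalg.norm(P[0]-P[1]))
E
```

```text
[array([ 0.46727437, -0.3065123 ,  0.046     ]), array([ 0.49162558, -0.21821471,  0.046     ])] [ 0.47944997 -0.2623635   0.046     ] 0.0915939187587605
[array([ 0.46051055, -0.30814354,  0.046     ]), array([ 0.48547937, -0.21589888,  0.046     ])] [ 0.47299496 -0.26202121  0.046     ] 0.0955642111740062
```

```bash
python3 - <<'E'
from h import *
C=np.array([.4715,-.270])
h=ctrl.move_linear(np.r_[C-.022*Y,.1875],speed=.05,max_force=2.5);rep(h)
h=ctrl.move_linear(np.r_[C-.024*Y,.25],speed=.08,max_force=3);rep(h)
ctrl.move_linear(np.r_[C-.024*Y,.345],speed=.15)
im=imaging.camera('scene');cv2.imwrite('pics/s12.png',cv2.resize(im[140:330,20:220][:,:,::-1],None,fx=3,fy=3,interpolation=cv2.INTER_CUBIC))
a=np.radians(6.3);u=np.array([np.cos(a),np.sin(a),0])
p=np.array([.4388,.3003,.345])
ctrl.movep(p-.06*u,rv(12.5));rep()
p[2]=.188
ctrl.move_linear(p-.06*u,speed=.15);rep()
im=imaging.camera('scene');cv2.imwrite('pics/s13.png',cv2.resize(im[60:200,240:360][:,:,::-1],None,fx=5,fy=4.2,interpolation=cv2.INTER_CUBIC))
im=imaging.camera('wrist');cv2.imwrite('pics/w13.png',im[:,:,::-1])
E
```

```text
False t 24.55 p [ 0.4655 -0.2917  0.1876] F [ 0.27  1.17 -0.69] T [-0.01   0.024  0.06 ] gap 0.183 j [ 0.28  0.46  0.25  2.06 -0.18  0.65  1.95]
False t 25.48 p [ 0.4649 -0.2929  0.2496] F [-0.76  0.32 -0.3 ] T [-0.03  -0.023  0.007] gap 0.178 j [ 0.25  0.38  0.28  2.   -0.14  0.79  1.92]
 t 28.44 p [0.3799 0.2928 0.3449] F [-0.15 -0.02 -1.56] T [0.007 0.012 0.1  ] gap 0.178 j [-0.57  0.18 -0.24  1.99  0.05  0.98  0.95]
 t 29.64 p [0.3795 0.294  0.1886] F [ 0.29  0.5  -0.4 ] T [-0.018 -0.058  0.038] gap 0.177 j [-0.61  0.38 -0.22  2.18  0.14  0.59  0.85]
```

View pics/s12.png

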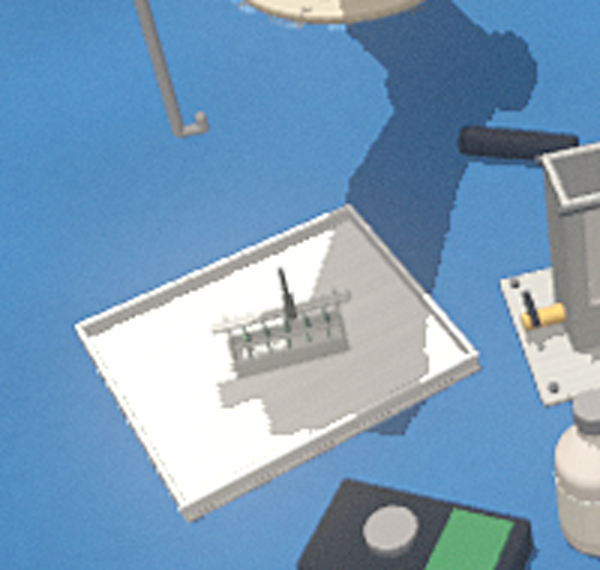

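View pics/s13.png

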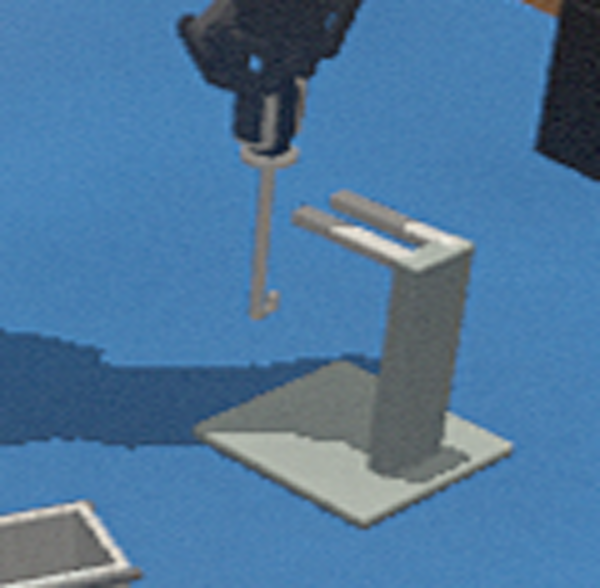

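View pics/w13.png

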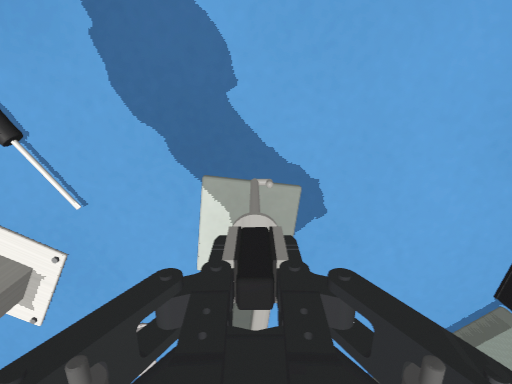

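```bash
python3 - <<'E'
from h import *
p=np.array([.4388,.3003,.188])
h=ctrl.move_linear(p,speed=.08,max_force=4);rep(h)
if not h:
    h=ctrl.move_linear([p[0],p[1],.1765],speed=.02,max_force=3);rep(h)
    im=imaging.camera('scene');cv2.imwrite('pics/s14.png',cv2.resize(im[60:200,240:360][:,:,::-1],None,fx=5,fy=4.2,interpolation=cv2.INTER_CUBIC))
E
```

```text
False t 30.64 p [0.4383 0.3001 0.1878] F [-0.7  -0.06  0.01] T [ 0.005 -0.012  0.033] gap 0.176 j [-0.55  0.43 -0.21  2.08  0.15  0.65  0.93]
True t 31.18 p [0.4386 0.3002 0.1771] F [-0.19  0.08  6.07] T [-0.061  0.196  0.028] gap 0.184 j [-0.56  0.45 -0.21  2.09  0.15  0.62  0.92]
```

View pics/s14.png

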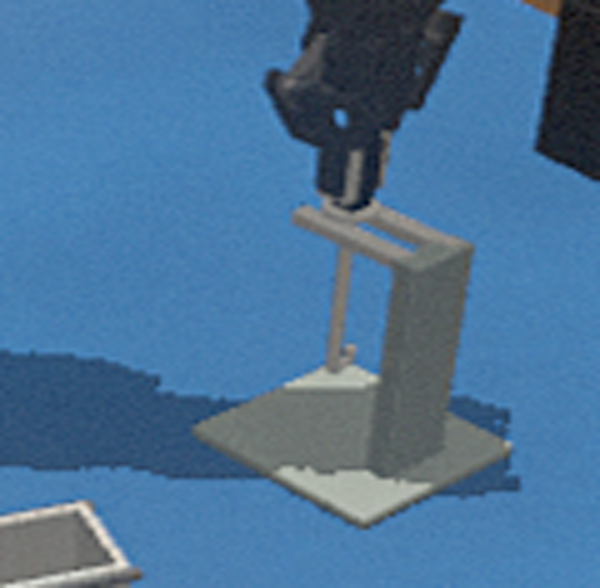

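```bash
python3 - <<'E'
from h import *
ctrl.move_linear([.4386,.3002,.1776],speed=.02);rep()
ctrl.gripper_to(1.0);rep()
ctrl.move_linear([.4386,.3002,.30],speed=.12);rep()
ctrl.movep([.40,.42,.34],rv(12.5));ctrl.sleep(.5);rep()
for n in ('scene','top'):
    im=imaging.camera(n);cv2.imwrite(f'pics/{n}15.png',im[:,:,::-1])
a=cv2.imread('pics/scene15.png');cv2.imwrite('pics/s15.png',cv2.resize(a[80:190,270:350],None,fx=5,fy=5,interpolation=cv2.INTER_CUBIC))
E
```

```text
t 31.48 p [0.4385 0.3002 0.1774] F [-0.51  0.67 -0.98] T [-0.03  -0.013 -0.019] gap 0.181 j [-0.56  0.45 -0.21  2.08  0.15  0.62  0.92]
 t 32.17 p [0.4386 0.3002 0.1776] F [-0.12 -0.08 -0.11] T [ 0.015  0.043 -0.012] gap 0.998 j [-0.56  0.45 -0.21  2.08  0.15  0.62  0.92]
 t 33.33 p [0.4383 0.2999 0.2993] F [ 1.07  0.66 -1.1 ] T [ 0.006 -0.037  0.04 ] gap 1.002 j [-0.52  0.3  -0.24  1.95  0.09  0.91  0.98]
 t 34.42 p [0.4002 0.4197 0.34  ] F [-0.52 -0.72 -0.43] T [ 0.074  0.003 -0.043] gap 0.999 j [-0.71  0.33 -0.27  1.8   0.1   1.03  0.77]
```

View pics/scene15.png

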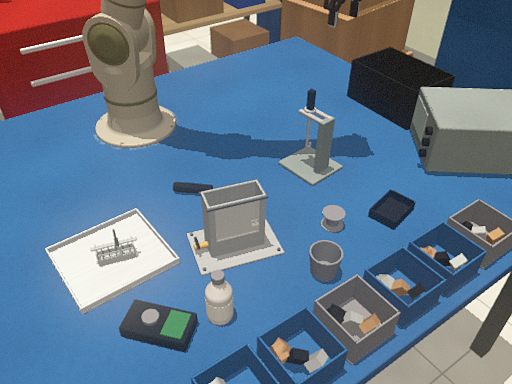

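View pics/s15.png

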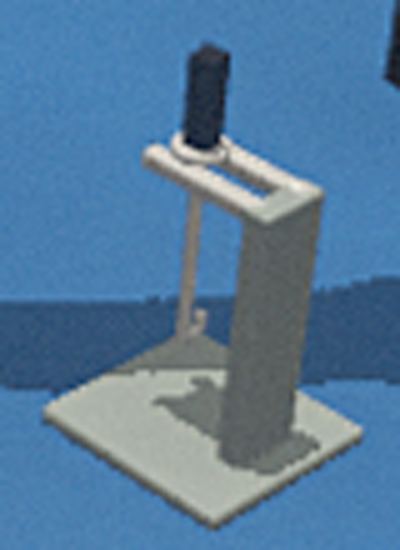

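View pics/top15.png

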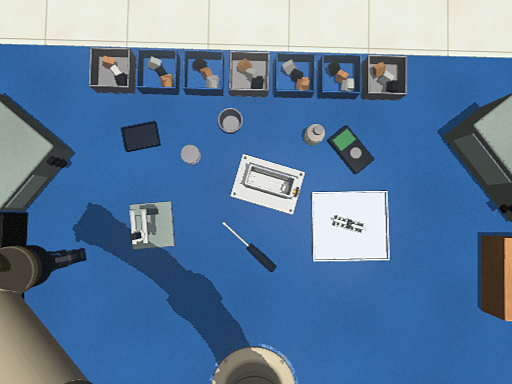

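```bash
python3 -c "
from bench import ctrl
ctrl.hand_in()"
```

```text
the job is handed in; nothing more can be done
```

The basket is out of the tank and standing upright on the drip tray. The rod is back on its stand, and I handed the job in at about 34.5 s of the 72 s allowed.

- **Hooking and lifting:** I found the loop about 7 mm to the +y side of the bar's middle, using the camera views. The hook went in without any contact being felt. The lift ran under a 4–5 N stop on force change that never tripped, and the change in the readings was about 2–3 N.
- **Setting down:** The basket was lowered onto the tray and came upright. The hook then came out of the loop freely, and the views just before and after that show the basket in the same place.
- **Rod:** Back on the prongs, it looks the same in the scene camera as it did at the start. The highest force I read was about 6 N, as its collar met the stand.

**Off centre:** The basket is about 7–8 mm from the tray's middle, because it slid a little along the hook as it stood up. I left it there rather than hook it again.

**Camera disagreement:** The scene and wrist cameras disagreed by about 4–7 mm in x. They agreed on the basket's place within the tray to about 1 mm.

In the last pictures the other objects are where they were and the arm is clear of everything.

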